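# Restock the coffee bar's topping caddy

### The arm

A 6-joint arm with a two-finger parallel gripper is mounted at the origin on the work surface. World frame = base frame: x ahead of the robot, y to its left, z up, the work surface at z = 0. Lengths are in mm, angles in degrees, forces in N, time in s.
With the tool pointing down it reaches from about 350 to 850 mm from the base axis. Payload 8.1 kg.
Tool frame: the origin (TCP) lies midway between the tips of the shut fingers; the grasp point (between the pads) lies 19 mm behind it; z points along the fingers, y is the direction in which the jaws open and shut (so a half turn about z gives the same grasp; the last joint's range is limited). The gripper opens to 85 mm and grips with 20 to 120 N. Pads are 22 mm wide; open, the fingers measure 114 mm over their backs; the gripper's body (76 mm by 85 mm) begins 54 mm behind the grasp point. The pads swing forward as they close: fully open they stand 13 mm farther back than shut.
Start: joints at [67.357, 7.471, 85.268, -0, 87.261, -4.893], TCP at [182.899, 571.448, 231.292] pointing down, gripper open.
Joint ranges: [-169.43, 169.43], [-51.17, 129.36], [1.28, 143.12], [-76.62, 256.62], [0, 156.53], [-152.29, 152.29]. Speed limits (degrees/s): [136.94, 136.94, 159.86, 180, 180, 180].

### API

Orientations are given as [roll, pitch, yaw] about the fixed x, y, z axes, in that order (R = Rz(yaw) Ry(pitch) Rx(roll)).
In Python, from bench import telemetry, snapshot, camera_params, job gives the robot as it stands. The module is installed in compiled form; this text tells all that it offers.
- The arm moves only by the shell command python3 -m jog 'ROWS' [FORCE]. ROWS is JSON, a list that holds one entry, the list of rows, each a list of 7 numbers: the shift along the tool's x, y, z in units of 50 mm (1.0 is 50 mm), then the turn, a rotation vector about the tool's x, y, z in units of 2 pi rad (1.0 is 2 pi rad), then the opening, from 0 (shut) to 1 (fully open). In form: [[[dx, dy, dz, rx, ry, rz, claw], ...]]. A call has 1 to 12 rows; each row shifts and turns the commanded pose from where the row before left it, along the tool's axes as they then stand; what a row does not reach is not made up. A row lasts 1/8 s, in which the tool goes at most 62.5 mm and 10.7 degrees, less where a joint would pass 70% of its speed; a pose out of reach is approached as far as the arm can. A call with a number of a shift or a turn outside -1 to 1 is refused whole. A call with a gripper value outside its range is refused whole. The fingers move at their own pace and stop on an object; FORCE is the grip in N (left out, the last holds). Time passes only in rows, so rows that do not move let the fingers close. It gives the time, the measured TCP pose, the force and the opening at its end, in the units of the state.
- telemetry.sense(): the state, without advancing time (a new reading comes with each control period).
- snapshot(name): name is "scene" or "top" or "wrist"; returns (picture, depth): 384x512x3 uint8, red, green, blue; 384x512 float32, mm along the optical axis (not along the pixel's ray), 0 where there is no reading.
- camera_params(name): a dict with "K" (3x3 intrinsics, pixels), "extrinsics" (4x4, takes a point from camera to world coordinates). Camera axes: x right, y down, z forward; pixel columns grow to the right and rows downward; lengths in mm; the calibration is good to about 2 mm. The wrist camera is an equidistant fisheye: a pixel r from the principal point sees the ray r / f radians off the axis. A picture is of the moment at which its call begins: read the wrist's pose just before it. camera_params takes no time and is no camera call; for the wrist camera it gives the pose at the moment of the call.
- job.hand_in(): hands the job in, once; it reports no verdict.
The state is a dict: "time": time; "joint_pos": joint angles; "qd": joint speeds; "joint_efforts": joint torques, N m; "tool_pos": TCP position; "tcp_rot": TCP orientation; "ft_force": force on the tool from outside, world axes, zero at the start; "wrist_torque": the same for the moment, N m; "finger_gap": finger opening in mm.
Only numpy, scipy, OpenCV 4.12 (cv2) and the standard library are available. Lean on these libraries where they do the work, as an engineer would, in place of code of your own. Each camera call takes 0.05 s, during which the arm holds its last target. There are 200 camera calls.

### The job

Put the four steel topping shakers with red, yellow, blue and green lids back into the black caddy, each standing upright on the middle of the disc of its own lid's colour, and keep them upright on the way so that nothing spills. Leave the wooden red-lidded pepper shaker and the white-lidded steel shaker where they stand.

Things in the scene. Friction and masses are not known exactly. Their poses are not given: they have to be found in the camera images.
- shaker_red: Topping shaker with a bare steel body and a red plastic lid. Upright cylinder 52 mm across up to 70 mm, then a lid 44 mm across up to 90 mm (total height); 0.12 to 0.26 kg. Origin: centre of its underside; z up. It stands on the work surface at the start.
- shaker_yellow: Topping shaker with a bare steel body and a yellow plastic lid. Upright cylinder 52 mm across up to 70 mm, then a lid 44 mm across up to 90 mm (total height); 0.12 to 0.26 kg. Origin: centre of its underside; z up. It stands on the work surface at the start.
- shaker_blue: Topping shaker with a bare steel body and a blue plastic lid. Upright cylinder 52 mm across up to 70 mm, then a lid 44 mm across up to 90 mm (total height); 0.12 to 0.26 kg. Origin: centre of its underside; z up. It stands on the work surface at the start.
- shaker_green: Topping shaker with a bare steel body and a green plastic lid. Upright cylinder 52 mm across up to 70 mm, then a lid 44 mm across up to 90 mm (total height); 0.12 to 0.26 kg. Origin: centre of its underside; z up. It stands on the work surface at the start.
- pepper_wood: Look-alike, to be left alone: shaker with a light WOODEN body and a red lid. Upright cylinder 52 mm across up to 70 mm, then a lid 44 mm across up to 90 mm (total height); 0.12 to 0.26 kg. Origin: centre of its underside; z up. It stands on the work surface at the start.
- salt_white: Look-alike, to be left alone: steel shaker with a WHITE lid. Upright cylinder 52 mm across up to 70 mm, then a lid 44 mm across up to 90 mm (total height); 0.12 to 0.26 kg. Origin: centre of its underside; z up. It stands on the work surface at the start.
- disc_red: Red disc 64 mm across, 2 mm thick, fixed mid-compartment in the black caddy. Origin: centre of its underside, 5 mm above the work surface; x, y axes parallel to the caddy's walls. Caddy: fixed, 200 x 200 mm outside, 2 x 2 compartments 92 mm wide, disc centres 97 mm apart, walls and dividers 5 mm thick, tops 30 mm above the work surface.
- disc_yellow: Yellow disc 64 mm across, 2 mm thick, fixed mid-compartment in the black caddy. Origin: centre of its underside, 5 mm above the work surface; x, y axes parallel to the caddy's walls. Caddy: fixed, 200 x 200 mm outside, 2 x 2 compartments 92 mm wide, disc centres 97 mm apart, walls and dividers 5 mm thick, tops 30 mm above the work surface.
- disc_blue: Blue disc 64 mm across, 2 mm thick, fixed mid-compartment in the black caddy. Origin: centre of its underside, 5 mm above the work surface; x, y axes parallel to the caddy's walls. Caddy: fixed, 200 x 200 mm outside, 2 x 2 compartments 92 mm wide, disc centres 97 mm apart, walls and dividers 5 mm thick, tops 30 mm above the work surface.
- disc_green: Green disc 64 mm across, 2 mm thick, fixed mid-compartment in the black caddy. Origin: centre of its underside, 5 mm above the work surface; x, y axes parallel to the caddy's walls. Caddy: fixed, 200 x 200 mm outside, 2 x 2 compartments 92 mm wide, disc centres 97 mm apart, walls and dividers 5 mm thick, tops 30 mm above the work surface.
Mind the look-alikes: they are no part of the job. Leave any pink look-alike of the shaker_yellow alone.

How it is judged (in metres and radians):
At the end, for the whole second after the job is handed in: Each coloured-lid steel shaker stands upright (0.1 rad) at rest on the disc of its lid's colour, centres within 15 mm, its origin -2 to 6 mm above the disc's origin; the wooden and white-lidded shakers stand upright (0.1 rad), at rest, within 20 mm of their starts (horizontal distance between shaker_red and disc_red below 0.015 m and z of shaker_red in the frame of disc_red between -0.002 and 0.006 m and angle between each of shaker_red, shaker_yellow, shaker_blue, shaker_green, pepper_wood, salt_white's own z axis and vertical below 0.1 rad and linear speed of each of shaker_red, shaker_yellow, shaker_blue, shaker_green, pepper_wood, salt_white below 0.02 m/s and angular speed of each of shaker_red, shaker_yellow, shaker_blue, shaker_green below 0.2 rad/s and horizontal distance between shaker_yellow and disc_yellow below 0.015 m and z of shaker_yellow in the frame of disc_yellow between -0.002 and 0.006 m and horizontal distance between shaker_blue and disc_blue below 0.015 m and z of shaker_blue in the frame of disc_blue between -0.002 and 0.006 m and horizontal distance between shaker_green and disc_green below 0.015 m and z of shaker_green in the frame of disc_green between -0.002 and 0.006 m and distance of each of pepper_wood, salt_white from where it was at the start of the episode below 0.02 m); the robot touches nothing.
It fails at once if a coloured-lid steel shaker was tipped more than 30 degrees (angle between any of shaker_red, shaker_yellow, shaker_blue, shaker_green's own z axis and vertical above 0.52 rad).
It fails at once if the wooden pepper shaker was moved (more than 20 mm) or tipped (distance of pepper_wood from where it was at the start of the episode above 0.02 m or angle between pepper_wood's own z axis and vertical above 0.3 rad).
It fails at once if the white-lidded shaker was moved (more than 20 mm) or tipped (distance of salt_white from where it was at the start of the episode above 0.02 m or angle between salt_white's own z axis and vertical above 0.3 rad).
It also fails if it takes over 99 s, if anything falls off the work surface, if the arm or the gripper's body presses on something with over 40 N, if the wrist force passes 120 N, or if a joint passes its speed limit or range.

## Working session

There is one attempt and no reset: what is moved stays moved. The work goes in short steps, Python scripts to look and compute and a shell command to move; the robot and the scene stay as the last step left them, time stands still between calls to the robot, and variables do not carry over. Pictures are saved under pics/ and viewed, about 12 in all and at most 16, crops included, and the job is handed in when it is done.

```bash
mkdir -p pics
python3 - <<'E'
from bench import telemetry, snapshot, camera_params
import cv2, numpy as np
s=telemetry.sense(); print(s['time'],s['tool_pos'],s['tcp_rot'],s['ft_force'],s['finger_gap'])
for n in ("top","scene"):
    p,d=snapshot(n); np.savez(f"pics/{n}0.npz",p=p,d=d); cv2.imwrite(f"pics/{n}0.png",p[:,:,::-1])
    c=camera_params(n); print(n,c['K'],np.round(c['extrinsics'],3))
E
```

```text
0.0 [182.67725381 570.9278254  230.24803327] [-1.79893306e+02 -8.53075242e-03  1.62250269e+02] [-0.089039   -0.38752035 -0.61889568] 85.72688933044682
top [[357.17175078   0.         250.77127562]
 [  0.         357.17175078 191.8163042 ]
 [  0.           0.           1.        ]] [[ 2.80000e-02 -9.88000e-01  1.53000e-01  4.03678e+02]
 [-9.99000e-01 -3.30000e-02 -2.90000e-02 -6.89400e+01]
 [ 3.40000e-02 -1.52000e-01 -9.88000e-01  9.12402e+02]
 [ 0.00000e+00  0.00000e+00  0.00000e+00  1.00000e+00]]
scene [[394.85349043   0.         250.64878299]
 [  0.         394.85349043 186.619668  ]
 [  0.           0.           1.        ]] [[ 8.600000e-02  5.400000e-01 -8.370000e-01  1.390329e+03]
 [ 9.960000e-01 -5.800000e-02  6.600000e-02 -1.411650e+02]
 [-1.300000e-02 -8.400000e-01 -5.430000e-01  5.922630e+02]
 [ 0.000000e+00  0.000000e+00  0.000000e+00  1.000000e+00]]
```

View pics/top0.png

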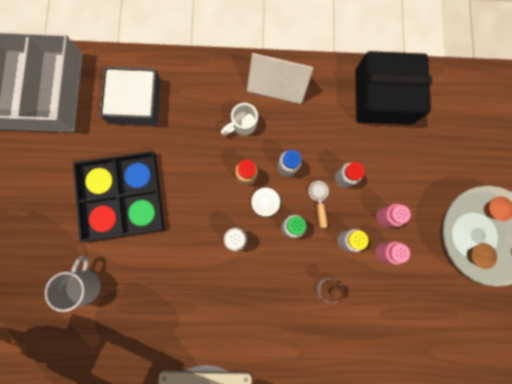

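View pics/scene0.png

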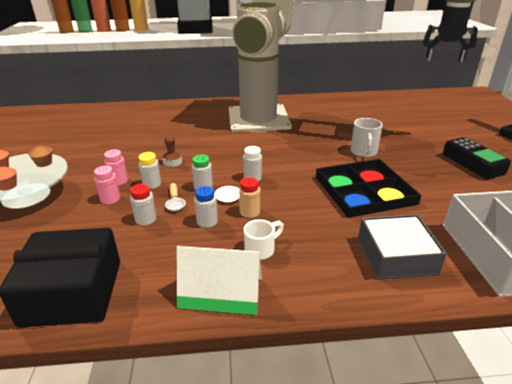

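Candidates in the top view:
- Red: (352,172) has a steel body and is the target. (246,170) has a wooden body and is the look-alike.
- Yellow: (358,240). The pinks at (400,215) and (400,253) are to be left.
- Blue: (291,159).
- Green: (295,226).
- White-lidded shaker: (235,238), left.
- Discs: yellow (99,181), blue (137,175), red (102,218), green (142,213).

```bash
cat > h.py <<'E'
import numpy as np, cv2
from bench import camera_params
R=dict(red=(0,8),yellow=(22,35),green=(50,85),blue=(100,125),pink=(150,176))
def ray(c,u,v,z):
    K=c['K'];E=c['extrinsics'];d=E[:3,:3]@[(u-K[0,2])/K[0,0],(v-K[1,2])/K[1,1],1]
    o=E[:3,3]; return o+d*(z-o[2])/d[2]
def blobs(p,col,mina=60,smin=140):
    h=cv2.cvtColor(p,cv2.COLOR_RGB2HSV);lo,hi=R[col]
    H,S,V=h[...,0],h[...,1],h[...,2]
    m=(H>=lo)&(H<=hi)|((H>=176) if col=='red' else False)
    m=(m&(S>=smin)&(V>90)).astype(np.uint8)
    n,l,st,ce=cv2.connectedComponentsWithStats(m)
    return [(ce[i],st[i]) for i in range(1,n) if st[i,4]>=mina]
E
python3 - <<'E'
from h import *
p=np.load('pics/top0.npz')['p'];d=np.load('pics/top0.npz')['d'];c=camera_params('top')
for col in R:
    for ce,st in blobs(p,col,smin=80 if col=='pink' else 170):
        u,v=ce; dd=d[int(v),int(u)]
        K=c['K'];P=c['extrinsics']@[(u-K[0,2])/K[0,0]*dd,(v-K[1,2])/K[1,1]*dd,dd,1]
        print(col,np.round(ce,1),st[4],st[2:4],'z=90',np.round(ray(c,u,v,90)[:2],1),'z=7',np.round(ray(c,u,v,7)[:2],1),'depth',np.round(P[:3],1))
ps=np.load('pics/scene0.npz')['p']
a=cv2.resize(p[120:280,210:430],None,fx=3,fy=3); b=cv2.resize(ps[130:240,80:280],(660,363))
cv2.imwrite('pics/crop1.png',np.vstack([a[:230*2],b])[:,:,::-1][:823:1] if 0 else cv2.resize(np.vstack([a,b]),(462,590))[:,:,::-1])
E
```

```text
red [246.6 168. ] 299 [19 19] z=90 [587. -82.] z=7 [605.6 -83.3] depth [586.7 -81.9  91.5]
red [355.3 170.4] 284 [20 19] z=90 [ 590.5 -340.5] z=7 [ 609.3 -367.9] depth [ 590.4 -340.3   90.4]
red [494.3 206.1] 90 [17 20] z=90 [ 515.6 -672. ] z=7 [ 526.9 -732.9] depth [ 512.9 -657.2  110.1]
red [507.8 208.6] 84 [ 9 20] z=90 [ 510.6 -704.3] z=7 [ 521.4 -768.5] depth [ 507.2 -684.3  116. ]
red [102.  218.4] 562 [27 26] z=90 [458.5 243. ] z=7 [464.  274.5] depth [464.1 274.6   6.7]
yellow [ 98.3 180.5] 548 [27 26] z=90 [545.6 259.3] z=7 [559.9 292.4] depth [560.2 293.1   5.2]
yellow [358.8 239.9] 291 [20 19] z=90 [ 426.8 -345.7] z=7 [ 429.1 -373.6] depth [ 426.8 -345.9   89.3]
green [297.3 224.4] 104 [14 13] z=90 [ 458.2 -202.9] z=7 [ 463.7 -216.4] depth [ 458.2 -202.9   89.8]
blue [291.4 158.7] 201 [16 16] z=90 [ 613.4 -187.7] z=7 [ 634.5 -199.7] depth [ 613.4 -187.7   89.9]
blue [137.  174.9] 487 [25 25] z=90 [561.8 171.9] z=7 [577.8 196.2] depth [577.3 195.6   9.3]
pink [393.5 215.3] 554 [33 21] z=90 [ 486.2 -428.9] z=7 [ 494.6 -465.2] depth [ 486.5 -429.9   87.7]
pink [392.7 252.5] 559 [32 22] z=90 [ 400.2 -424.1] z=7 [ 399.9 -460. ] depth [ 400.2 -422.6   93.6]
```

View pics/crop1.png

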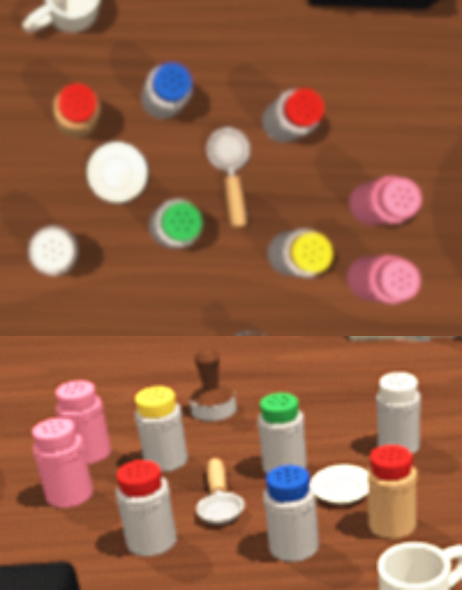

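Confirmed by the crop: the red at (352,172) has a steel body and the red at (246,170) is wooden. The disc spacing also fits (red to yellow 97.7 mm). Green's mask was only partial, so I'll redo it while turning the tool to yaw 90.

```bash
python3 - <<'E'
from h import *
R['green']=(45,90);R['blue']=(98,128)
p=np.load('pics/top0.npz')['p'];c=camera_params('top')
for col in ('green','blue'):
    for ce,st in blobs(p,col,smin=110): print(col,ce,st[4],st[2:4],ray(c,*ce,90)[:2],ray(c,*ce,7)[:2])
g=cv2.cvtColor(p,cv2.COLOR_RGB2HSV); m=((g[...,1]<60)&(g[...,2]>140)).astype(np.uint8)[225:252,222:248]
M=cv2.moments(m,True); print('white',ray(c,222+M['m10']/M['m00'],225+M['m01']/M['m00'],90)[:2],M['m00'])
E
python3 -m jog '[[[0,0,0,0,0,0.025,0.9],[0,0,0,0,0,0.025,0.9],[0,0,0,0,0,0.025,0.9],[0,0,0,0,0,0.025,0.9],[0,0,0,0,0,0.025,0.9],[0,0,0,0,0,0.025,0.9],[0,0,0,0,0,0.025,0.9],[0,0,0,0,0,0.0257,0.9]]]' 60
```

```text
green [141.10172414 212.31896552] 580 [27 27] [475.04611542 156.07625505] [482.24881384 178.78580965]
green [296.70881226 225.05747126] 261 [19 17] [ 456.66466176 -201.57462673] [ 462.01223265 -214.96058515]
blue [291.54251012 158.68421053] 247 [18 18] [ 613.49868483 -187.96090778] [ 634.67455311 -199.97291692]
blue [136.94782609 174.97565217] 575 [27 27] [561.55988132 172.05537876] [577.49388427 196.37760846]
white [420.89795806 -59.41962523] 396.0
time: 1.1
tool_pos: [182.8, 571.2, 230.7]
tcp_rot: [-180.0, 0.1, 89.7]
ft_force: [0.3, 0.3, 0.0]
finger_gap: 77.0
```

```bash
python3 -m jog '[[[-0.5,0.5,0,0,0,0,0.9],[-0.9,0.9,0,0,0,0,0.9],[-0.9,0.9,0,0,0,0,0.9],[-0.9,0.9,0,0,0,0,0.9],[-0.9,0.9,0,0,0,0,0.9],[-0.9,0.9,0,0,0,0,0.9],[-0.9,0.48,0,0,0,0,0.9],[-0.9,0,0,0,0,0,0.9],[-0.9,0,0,0,0,0,0.9],[-0.9,0,0,0,0,0,0.9]]]' && python3 -m jog '[[[-0.9,0,0,0,0,0,0.9],[-0.9,0,0,0,0,0,0.9],[-0.9,0,0,0,0,0,0.9],[-0.9,0,0.2,0,0,0,0.9],[-0.9,0,0.3,0,0,0,0.9],[-0.9,0,0.3,0,0,0,0.9],[-0.9,0,0.3,0,0,0,0.9],[-0.4,0,0.2,0,0,0,0.9],[-0.26,0,0,0,0,0,0.9],[0,0,0,0,0,0,0.9],[0,0,0,0,0,0,0.9]]]'
python3 - <<'E'
from bench import snapshot,camera_params
import cv2,numpy as np
c=camera_params('wrist');p,d=snapshot('wrist');np.savez('pics/w1.npz',p=p,d=d,E=c['extrinsics'],K=c['K']);cv2.imwrite('pics/w1.png',p[:,:,::-1])
print(c['K'],c['extrinsics'].round(2))
E
```

```text
time: 2.35
tool_pos: [452.5, 143.9, 230.8]
tcp_rot: [-180.0, 0.0, 90.0]
ft_force: [0.8, -0.3, 0.6]
finger_gap: 77.0
time: 3.72
tool_pos: [453.4, -201.7, 166.9]
tcp_rot: [180.0, 0.0, 90.1]
ft_force: [-0.6, -0.2, 0.7]
finger_gap: 76.7
[[297.31863964   0.         258.50357411]
 [  0.         297.31863964 195.16971833]
 [  0.           0.           1.        ]] [[ 1.0000e+00 -0.0000e+00  0.0000e+00  4.5331e+02]
 [ 0.0000e+00 -9.5000e-01 -3.1000e-01 -1.2284e+02]
 [ 0.0000e+00  3.1000e-01 -9.5000e-01  3.0933e+02]
 [ 0.0000e+00  0.0000e+00  0.0000e+00  1.0000e+00]]
```

View pics/w1.png

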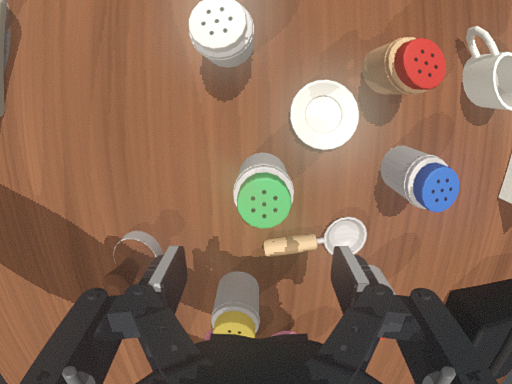

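The wrist view shows the green lid centre near (264,200) and blue near (437,187). The wooden shaker is at (420,65).

```bash
cat >> h.py <<'E'
R['green']=(45,90);R['blue']=(98,128)
def fray(K,E,u,v,z):
    x,y=u-K[0,2],v-K[1,2]; r=np.hypot(x,y); t=r/K[0,0]
    d=E[:3,:3]@[np.sin(t)*x/r,np.sin(t)*y/r,np.cos(t)]; o=E[:3,3]; return o+d*(z-o[2])/d[2]
E
python3 - <<'E'
from h import *
f=np.load('pics/w1.npz')
for col in ('green','blue','red'):
    for ce,st in blobs(f['p'],col,mina=800,smin=110): print(col,ce.round(1),st[2:],fray(f['K'],f['E'],*ce,90)[:2].round(1))
E
```

```text
blue [436.2 186.7] [  45   49 1617] [ 609.2 -186.5]
red [420.   63.9] [  52   53 2097] [582.3 -84.3]
```

Run:
```python
from h import *
f=np.load('pics/w1.npz');p=f['p'];print(cv2.cvtColor(p,cv2.COLOR_RGB2HSV)[190:215:8,255:275:8].reshape(-1,3).tolist())
R['green']=(45,90)
for ce,st in blobs(p,'green',mina=800,smin=80): print(ce.round(1),st)
print(fray(f['K'],f['E'],264,200,90))
```

```text
[[62, 89, 210], [55, 80, 147], [64, 99, 211], [57, 93, 187], [61, 89, 206], [62, 91, 215], [62, 91, 210], [57, 85, 176], [62, 94, 208], [62, 98, 209], [53, 86, 148], [62, 94, 208]]
[263.6 200.4] [ 237  173   54   55 2271]
[ 457.94868075 -198.15548979   90.        ]
```

```bash
python3 -m jog '[[[0.03,0.08,0.4,0,0,0,0.9],[0,0,0.6,0,0,0,0.9],[0,0,0.6,0,0,0,0.9],[0,0,0.6,0,0,0,0.9],[0,0,0.4,0,0,0,0.9],[0,0,0.14,0,0,0,0.9],[0,0,0,0,0,0,0.9],[0,0,0,0,0,0,0],[0,0,0,0,0,0,0],[0,0,0,0,0,0,0],[0,0,0,0,0,0,0]]]' 60
```

```text
time: 5.15
tool_pos: [458.0, -201.7, 30.8]
tcp_rot: [179.9, 0.1, 90.0]
ft_force: [-0.2, -0.3, 5.7]
finger_gap: 51.1
```

```bash
python3 -m jog '[[[0,0,-0.2,0,0,0,0],[0,0,-0.5,0,0,0,0],[0,0,-0.6,0,0,0,0],[0,0,-0.6,0,0,0,0],[0.3,0.08,-0.4,0,0,0,0],[0.6,0.1,-0.1,0,0,0,0],[0.8,0.1,0,0,0,0,0],[0.8,0.1,0,0,0,0,0],[0.8,0.1,0,0,0,0,0],[0.8,0,0,0,0,0,0],[0.8,0,0,0,0,0,0]]]' && python3 -m jog '[[[0.8,0,0,0,0,0,0],[0.8,0,0,0,0,0,0],[0.6,0,0,0,0,0,0],[0.4,0,0,0,0,0,0],[0.1,0,0,0,0,0,0],[0,0,0,0,0,0,0],[0,0,0,0,0,0,0]]]'
```

```text
time: 6.52
tool_pos: [480.6, 45.2, 149.8]
tcp_rot: [180.0, 0.0, 90.0]
ft_force: [0.1, -0.3, -1.8]
finger_gap: 51.2
time: 7.4
tool_pos: [480.9, 178.1, 149.4]
tcp_rot: [-180.0, 0.0, 90.0]
ft_force: [-0.4, 0.2, -1.6]
finger_gap: 50.9
```

Run:
```python
from h import *
from bench import snapshot
c=camera_params('wrist');p,d=snapshot('wrist');cv2.imwrite('pics/w2.png',p[:,:,::-1])
for col in ('red','yellow','blue','green'):
    for ce,st in blobs(p,col,mina=800,smin=80): print(col,ce.round(1),st.tolist(),fray(c['K'],c['extrinsics'],*ce,7)[:2].round(1))
```

```text
red [242.9  92.3] [193, 51, 100, 84, 6248] [466.7 266.1]
yellow [341.3  69.3] [309, 37, 65, 66, 3326] [560.7 291.1]
blue [354.3 165.1] [325, 134, 60, 63, 2971] [578.2 196.2]
green [261.4 174.4] [229, 150, 65, 51, 2425] [484.  185.9]
green [260.1 300.4] [202, 256, 113, 83, 6983] [482.8  32.1]
```

View pics/w2.png

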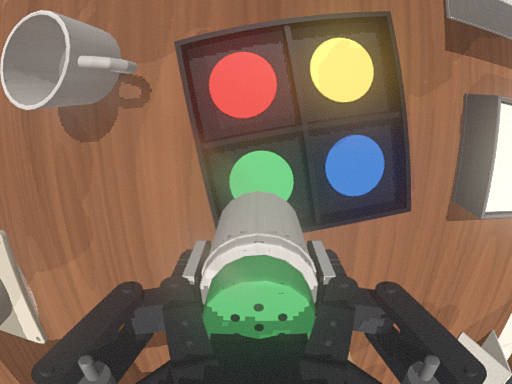

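```bash
python3 -m jog '[[[0,0.02,0.4,0,0,0,0],[0,0,0.6,0,0,0,0],[0,0,0.6,0,0,0,0],[0,0,0.4,0,0,0,0],[0,0,0.15,0,0,0,0],[0,0,0.07,0,0,0,0],[0,0,0,0,0,0,0],[0,0,0,0,0,0,0]]]'
```

```text
time: 8.45
tool_pos: [482.6, 179.2, 39.3]
tcp_rot: [179.9, -0.0, 90.0]
ft_force: [0.1, 0.3, -1.4]
finger_gap: 50.9
```

```bash
python3 -m jog '[[[0,0,0.02,0,0,0,0],[0,0,0.01,0,0,0,0],[0,0,0,0,0,0,0],[0,0,0,0,0,0,0.8],[0,0,0,0,0,0,0.8],[0,0,-0.2,0,0,0,0.8],[0,0,-0.6,0,0,0,0.8],[0,0,-0.8,0,0,0,0.8],[0,0,-0.6,0,0,0,0.8],[-0.3,0.1,0,0,0,0,0.9],[-0.7,0.3,0,0,0,0,0.9]]]' && python3 -m jog '[[[-0.8,0.4,0,0,0,0,0.9],[-0.8,0.4,0,0,0,0,0.9],[-0.8,0.4,0,0,0,0,0.9],[-0.8,0.4,0,0,0,0,0.9],[-0.8,0.3,0,0,0,0,0.9],[-0.8,0.2,0,0,0,0,0.9],[-0.7,0.08,0,0,0,0,0.9],[-0.5,0,0,0,0,0,0.9],[-0.3,0,0,0,0,0,0.9],[-0.04,0,0,0,0,0,0.9],[0,0,0,0,0,0,0.9]]]'
python3 - <<'E'
from h import *
from bench import snapshot
c=camera_params('wrist');p,d=snapshot('wrist');cv2.imwrite('pics/w3.png',p[:,:,::-1])
for ce,st in blobs(p,'blue',mina=800,smin=80): print(ce.round(1),st.tolist(),fray(c['K'],c['extrinsics'],*ce,90)[:2].round(1))
c=camera_params('top');p,d=snapshot('top');cv2.imwrite('pics/top3.png',p[:,:,::-1])
for ce,st in blobs(p,'green',smin=80): print(ce.round(1),st.tolist(),ray(c,*ce,97)[:2].round(1))
E
```

```text
time: 9.82
tool_pos: [501.8, 129.0, 147.0]
tcp_rot: [180.0, -0.0, 90.1]
ft_force: [1.1, 0.4, -0.3]
finger_gap: 76.9
time: 11.2
tool_pos: [610.7, -187.4, 146.5]
tcp_rot: [-180.0, -0.0, 90.0]
ft_force: [-0.4, -0.4, 0.4]
finger_gap: 76.9
[265.7 212. ] [237, 182, 58, 60, 2630] [ 616.1 -185.9]
[130.  209.2] [120, 199, 21, 20, 317] [480.8 179.6]
[146.  213.1] [133, 199, 21, 28, 157] [473.1 143. ]
```

```bash
python3 -m jog '[[[0,0.07,0.4,0,0,0,0.9],[0,0,0.6,0,0,0,0.9],[0,0,0.6,0,0,0,0.9],[0,0,0.5,0,0,0,0.9],[0,0,0.22,0,0,0,0.9],[0,0,0,0,0,0,0.9],[0,0,0,0,0,0,0],[0,0,0,0,0,0,0],[0,0,0,0,0,0,0],[0,0,0,0,0,0,0]]]' 60
```

```text
time: 12.55
tool_pos: [615.7, -188.5, 32.6]
tcp_rot: [179.8, 0.1, 90.0]
ft_force: [0.3, -0.3, 6.3]
finger_gap: 50.5
```

```bash
python3 -m jog '[[[0,0,-0.2,0,0,0,0],[0,0,-0.5,0,0,0,0],[0,0,-0.7,0,0,0,0],[0,0,-0.7,0,0,0,0],[0.3,0,-0.3,0,0,0,0],[0.6,-0.1,0,0,0,0,0],[0.8,-0.1,0,0,0,0,0],[0.8,-0.1,0,0,0,0,0],[0.8,-0.1,0,0,0,0,0],[0.8,-0.1,0,0,0,0,0],[0.8,-0.1,0,0,0,0,0]]]' && python3 -m jog '[[[0.8,-0.1,0,0,0,0,0],[0.8,-0.05,0,0,0,0,0],[0.7,0,0,0,0,0,0],[0.4,0,0,0,0,0,0],[0.1,0,0,0,0,0,0],[0,0,0,0,0,0,0],[0,0,0,0,0,0,0]]]'
```

```text
time: 13.92
tool_pos: [582.9, 59.2, 149.7]
tcp_rot: [-179.9, -0.0, 90.0]
ft_force: [-0.1, 0.1, -1.4]
finger_gap: 50.6
time: 14.8
tool_pos: [577.0, 195.8, 150.7]
tcp_rot: [-180.0, 0.0, 89.9]
ft_force: [-0.6, -0.8, -1.2]
finger_gap: 50.9
```

```bash
python3 -m jog '[[[0,0.02,0.4,0,0,0,0],[0,0,0.6,0,0,0,0],[0,0,0.6,0,0,0,0],[0,0,0.4,0,0,0,0],[0,0,0.15,0,0,0,0],[0,0,0.07,0,0,0,0],[0,0,0,0,0,0,0],[0,0,0,0,0,0,0]]]'
```

```text
time: 15.8
tool_pos: [578.7, 197.2, 41.0]
tcp_rot: [179.9, -0.0, 90.0]
ft_force: [0.6, -0.6, -2.5]
finger_gap: 50.9
```

```bash
python3 -m jog '[[[0,0,0.02,0,0,0,0],[0,0,0.01,0,0,0,0],[0,0,0,0,0,0,0],[0,0,0,0,0,0,0.8],[0,0,0,0,0,0,0.8],[0,0,-0.2,0,0,0,0.8],[0,0,-0.6,0,0,0,0.8],[0,0,-0.8,0,0,0,0.8],[0,0,-0.6,0,0,0,0.8],[-0.3,0.1,0,0,0,0,0.9],[-0.7,0.12,0,0,0,0,0.9]]]' && python3 -m jog '[[[-0.85,0,0,0,0,0,0.9],[-0.85,0,0,0,0,0,0.9],[-0.85,0,0,0,0,0,0.9],[-0.85,0,0,0,0,0,0.9],[-0.85,0,0,0,0,0,0.9],[-0.85,0,0,0,0,0,0.9],[-0.85,0,0,0,0,0,0.9],[-0.85,0,0,0,0,0,0.9],[-0.85,0,0,0,0,0,0.9],[-0.85,0,0,0,0,0,0.9],[-0.75,0,0,0,0,0,0.9],[-0.4,0,0,0,0,0,0.9]]]' && python3 -m jog '[[[-0.1,0,0,0,0,0,0.9],[0,0,0,0,0,0,0.9],[0,0,0,0,0,0,0.9]]]'
python3 - <<'E'
from h import *
from bench import snapshot
c=camera_params('wrist');p,d=snapshot('wrist');cv2.imwrite('pics/w4.png',p[:,:,::-1])
for col in ('red','yellow'):
  for ce,st in blobs(p,col,mina=800,smin=80): print(col,ce.round(1),st.tolist(),fray(c['K'],c['extrinsics'],*ce,90)[:2].round(1))
c=camera_params('top');p,d=snapshot('top');cv2.imwrite('pics/top4.png',p[:,:,::-1])
for col in ('blue','green'):
  for ce,st in blobs(p,col,smin=80): print(ce.round(1),st.tolist(),ray(c,*ce,97)[:2].round(1))
E
```

```text
time: 17.18
tool_pos: [589.0, 147.2, 148.7]
tcp_rot: [180.0, -0.0, 90.1]
ft_force: [0.4, 0.5, -0.3]
finger_gap: 77.4
time: 18.68
tool_pos: [587.8, -337.6, 147.3]
tcp_rot: [-179.9, -0.0, 89.9]
ft_force: [0.7, 0.7, -0.1]
finger_gap: 76.7
time: 19.05
tool_pos: [589.2, -339.1, 148.3]
tcp_rot: [-180.0, -0.0, 90.1]
ft_force: [-0.5, 0.6, -1.0]
finger_gap: 77.1
red [261.2 211. ] [232, 181, 60, 61, 2810] [ 591.3 -337.6]
red [100.2 263.5] [68, 245, 59, 39, 1025] [ 450.8 -388.5]
yellow [ 75.  213.5] [51, 188, 49, 53, 1903] [ 435.9 -341.7]
[125.9 167.5] [116, 158, 21, 19, 308] [576.9 196.5]
[139.5 177.9] [126, 163, 23, 25, 129] [553.5 163.6]
[130.1 209.1] [120, 199, 21, 20, 319] [480.9 179.5]
[145.9 213.2] [133, 199, 21, 28, 159] [472.8 143.2]
```

View pics/w4.png

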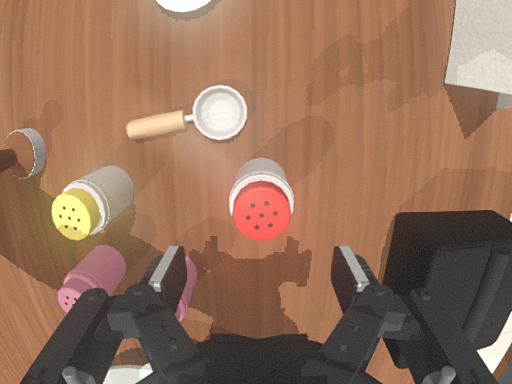

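The steel-bodied red lid is centred below the open jaws at (261,211), and the black box is well clear. Blue and green sit within 2 mm of their disc centres.

```bash
python3 -m jog '[[[0,0.03,0.4,0,0,0,0.9],[0,0,0.6,0,0,0,0.9],[0,0,0.6,0,0,0,0.9],[0,0,0.5,0,0,0,0.9],[0,0,0.26,0,0,0,0.9],[0,0,0,0,0,0,0.9],[0,0,0,0,0,0,0],[0,0,0,0,0,0,0],[0,0,0,0,0,0,0],[0,0,0,0,0,0,0]]]' 60
```

```text
time: 20.4
tool_pos: [591.5, -341.3, 32.2]
tcp_rot: [179.9, 0.1, 90.0]
ft_force: [0.2, -0.2, 6.5]
finger_gap: 50.8
```

```bash
python3 -m jog '[[[0,0,-0.2,0,0,0,0],[0,0,-0.5,0,0,0,0],[0,0,-0.7,0,0,0,0],[0,0,-0.7,0,0,0,0],[0.3,0,-0.3,0,0,0,0],[0.6,-0.1,0,0,0,0,0],[0.8,-0.2,0,0,0,0,0],[0.8,-0.2,0,0,0,0,0],[0.8,-0.2,0,0,0,0,0],[0.8,-0.2,0,0,0,0,0],[0.8,-0.2,0,0,0,0,0],[0.8,-0.2,0,0,0,0,0]]]' && python3 -m jog '[[[0.8,-0.2,0,0,0,0,0],[0.8,-0.2,0,0,0,0,0],[0.8,-0.2,0,0,0,0,0],[0.8,-0.2,0,0,0,0,0],[0.8,-0.2,0,0,0,0,0],[0.8,-0.2,0,0,0,0,0],[0.8,-0.05,0,0,0,0,0],[0.6,0,0,0,0,0,0],[0.4,0,0,0,0,0,0],[0.0,0,0,0,0,0,0],[0,0,0,0,0,0,0],[0,0,0,0,0,0,0]]]'
```

```text
time: 21.9
tool_pos: [523.8, -53.2, 149.2]
tcp_rot: [-179.9, -0.0, 90.0]
ft_force: [0.6, -0.0, -1.1]
finger_gap: 51.3
time: 23.4
tool_pos: [462.9, 273.5, 150.1]
tcp_rot: [-180.0, 0.0, 89.9]
ft_force: [-0.1, 0.3, -1.4]
finger_gap: 50.8
```

```bash
python3 -m jog '[[[0.02,0.02,0.4,0,0,0,0],[0,0,0.6,0,0,0,0],[0,0,0.6,0,0,0,0],[0,0,0.4,0,0,0,0],[0,0,0.15,0,0,0,0],[0,0,0.05,0,0,0,0],[0,0,0.02,0,0,0,0],[0,0,0,0,0,0,0]]]'
```

```text
time: 24.4
tool_pos: [464.5, 275.8, 40.2]
tcp_rot: [179.9, -0.0, 90.0]
ft_force: [-0.2, -0.2, -1.3]
finger_gap: 51.2
```

```bash
python3 -m jog '[[[0,0,0.02,0,0,0,0],[0,0,0.01,0,0,0,0],[0,0,0,0,0,0,0],[0,0,0,0,0,0,0.8],[0,0,0,0,0,0,0.8],[0,0,-0.2,0,0,0,0.8],[0,0,-0.6,0,0,0,0.8],[0,0,-0.8,0,0,0,0.8],[0,0,-0.6,0,0,0,0.8],[-0.3,0,0,0,0,0,0.9],[-0.7,0,0,0,0,0,0.9]]]' && python3 -m jog '[[[-0.85,-0.1,0,0,0,0,0.9],[-0.85,-0.1,0,0,0,0,0.9],[-0.85,-0.1,0,0,0,0,0.9],[-0.85,-0.1,0,0,0,0,0.9],[-0.85,-0.1,0,0,0,0,0.9],[-0.85,-0.1,0,0,0,0,0.9],[-0.85,-0.1,0,0,0,0,0.9],[-0.85,-0.03,0,0,0,0,0.9],[-0.85,0,0,0,0,0,0.9],[-0.85,0,0,0,0,0,0.9],[-0.85,0,0,0,0,0,0.9],[-0.85,0,0,0,0,0,0.9]]]' && python3 -m jog '[[[-0.7,0,0,0,0,0,0.9],[-0.4,0,0,0,0,0,0.9],[-0.12,0,0,0,0,0,0.9],[0,0,0,0,0,0,0.9],[0,0,0,0,0,0,0.9]]]'
python3 - <<'E'
from h import *
from bench import snapshot
c=camera_params('wrist');p,d=snapshot('wrist');cv2.imwrite('pics/w5.png',p[:,:,::-1])
for col in ('yellow',):
  for ce,st in blobs(p,col,mina=800,smin=80): print(col,ce.round(1),st.tolist(),fray(c['K'],c['extrinsics'],*ce,90)[:2].round(1))
c=camera_params('top');p,d=snapshot('top');cv2.imwrite('pics/top5.png',p[:,:,::-1])
for col in ('red','blue','green'):
  for ce,st in blobs(p,col,smin=130): print(col,ce.round(1),st.tolist(),ray(c,*ce,97)[:2].round(1))
E
```

```text
time: 25.78
tool_pos: [463.8, 225.4, 148.1]
tcp_rot: [180.0, -0.0, 90.1]
ft_force: [0.8, -1.0, -0.5]
finger_gap: 76.9
time: 27.28
tool_pos: [426.3, -285.9, 147.1]
tcp_rot: [-180.0, -0.0, 90.0]
ft_force: [0.5, 0.3, -0.1]
finger_gap: 76.9
time: 27.9
tool_pos: [427.5, -344.5, 147.7]
tcp_rot: [-180.0, -0.0, 90.1]
ft_force: [-0.3, -0.2, -0.3]
finger_gap: 77.1
yellow [259.1 211.1] [230, 181, 59, 61, 2810] [ 428.2 -342.7]
red [246.6 168. ] [238, 159, 19, 19, 300] [585.5 -81.9]
red [107. 218.] [95, 205, 20, 28, 178] [459.2 229.3]
red [ 85.9 215.7] [75, 206, 23, 20, 353] [463.  276.6]
blue [125.7 167.3] [116, 158, 20, 19, 294] [577.3 197.1]
blue [140.2 178.3] [127, 163, 22, 25, 91] [552.8 162. ]
green [129.8 209.1] [120, 200, 21, 18, 287] [481.  180.1]
green [147.1 212.7] [136, 200, 18, 26, 90] [473.9 140.7]
```

View pics/w5.png

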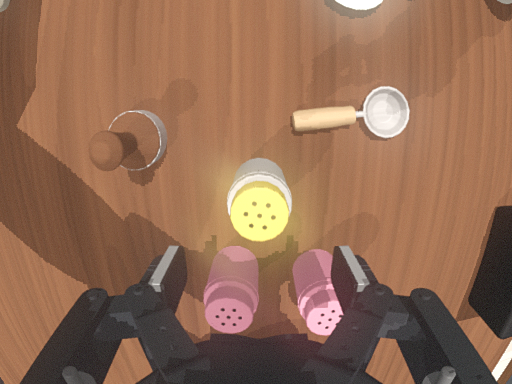

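Yellow is centred at (259,211). The pinks at (230,300) and (320,300) and the tamper at (130,145) are clear of the finger paths. I'm descending.

```bash
python3 -m jog '[[[0,0.01,0.4,0,0,0,0.9],[0,0,0.6,0,0,0,0.9],[0,0,0.6,0,0,0,0.9],[0,0,0.5,0,0,0,0.9],[0,0,0.25,0,0,0,0.9],[0,0,0,0,0,0,0.9],[0,0,0,0,0,0,0],[0,0,0,0,0,0,0],[0,0,0,0,0,0,0],[0,0,0,0,0,0,0]]]' 60
```

```text
time: 29.25
tool_pos: [428.8, -346.5, 31.9]
tcp_rot: [179.9, 0.1, 90.0]
ft_force: [0.3, -0.0, 7.1]
finger_gap: 50.7
```

```bash
python3 -m jog '[[[0,0,-0.2,0,0,0,0],[0,0,-0.5,0,0,0,0],[0,0,-0.7,0,0,0,0],[0,0,-0.7,0,0,0,0],[0.3,0,-0.4,0,0,0,0],[0.6,0.1,0,0,0,0,0],[0.8,0.2,0,0,0,0,0],[0.8,0.2,0,0,0,0,0],[0.8,0.2,0,0,0,0,0],[0.8,0.2,0,0,0,0,0],[0.8,0.2,0,0,0,0,0],[0.8,0.2,0,0,0,0,0]]]' && python3 -m jog '[[[0.8,0.2,0,0,0,0,0],[0.8,0.2,0,0,0,0,0],[0.8,0.2,0,0,0,0,0],[0.8,0.2,0,0,0,0,0],[0.8,0.2,0,0,0,0,0],[0.8,0.2,0,0,0,0,0],[0.8,0.13,0,0,0,0,0],[0.8,0,0,0,0,0,0],[0.5,0,0,0,0,0,0],[0.17,0,0,0,0,0,0],[0,0,0,0,0,0,0],[0,0,0,0,0,0,0]]]'
```

```text
time: 30.75
tool_pos: [492.7, -59.1, 155.5]
tcp_rot: [-180.0, -0.0, 90.0]
ft_force: [0.4, 0.3, -2.2]
finger_gap: 50.7
time: 32.25
tool_pos: [559.5, 291.8, 155.3]
tcp_rot: [-180.0, 0.0, 89.9]
ft_force: [-0.2, -1.1, -1.7]
finger_gap: 50.9
```

```bash
python3 -m jog '[[[0,0.02,0.4,0,0,0,0],[0,0,0.6,0,0,0,0],[0,0,0.6,0,0,0,0],[0,0,0.4,0,0,0,0],[0,0,0.22,0,0,0,0],[0,0,0.07,0,0,0,0],[0,0,0.02,0,0,0,0],[0,0,0,0,0,0,0]]]'
```

```text
time: 33.25
tool_pos: [561.1, 293.3, 40.9]
tcp_rot: [179.9, -0.0, 90.0]
ft_force: [-0.8, 0.4, -2.1]
finger_gap: 50.8
```

```bash
python3 -m jog '[[[0,0,0.02,0,0,0,0],[0,0,0.02,0,0,0,0],[0,0,0,0,0,0,0],[0,0,0,0,0,0,0.75],[0,0,0,0,0,0,0.75],[0,0,-0.2,0,0,0,0.75],[0,0,-0.6,0,0,0,0.75],[0,0,-0.8,0,0,0,0.75],[0,0,-0.8,0,0,0,0.75],[0,0,-0.8,0,0,0,0.75],[-0.5,-0.2,0,0,0,0,0.75],[-0.7,-0.3,0,0,0,0,0.75]]]' && python3 -m jog '[[[-0.8,-0.2,0,0,0,0,0.75],[-0.8,-0.2,0,0,0,0,0.75],[-0.8,0,0,0,0,0,0.75],[-0.8,0,0,0,0,0,0.75],[-0.5,0,0,0,0,0,0.75],[0,0,0,0,0,0,0.75],[0,0,0,0,0,0,0.75]]]'
python3 - <<'E'
from h import *
from bench import snapshot
c=camera_params('top');p,d=snapshot('top');cv2.imwrite('pics/top6.png',cv2.resize(p[130:280,50:390],None,fx=2.3,fy=2.3)[:,:,::-1])
for col in ('red','blue','green','yellow'):
  for ce,st in blobs(p,col,smin=130): print(col,ce.round(1),st.tolist(),ray(c,*ce,97)[:2].round(1))
p,d=snapshot('scene');cv2.imwrite('pics/scene6.png',p[:,:,::-1])
g=cv2.cvtColor(np.load('pics/top0.npz')['p'],cv2.COLOR_RGB2HSV)
E
```

```text
time: 34.75
tool_pos: [535.8, 233.0, 199.5]
tcp_rot: [179.9, -0.1, 90.1]
ft_force: [0.6, 0.4, 0.7]
finger_gap: 64.0
time: 35.62
tool_pos: [515.5, 48.4, 198.3]
tcp_rot: [180.0, -0.0, 90.0]
ft_force: [0.9, 0.2, -0.2]
finger_gap: 64.2
red [246.6 168.1] [238, 159, 19, 19, 300] [585.4 -81.8]
red [492.7 207. ] [486, 197, 17, 22, 114] [ 512.3 -662.9]
red [507.3 208.8] [500, 199, 12, 22, 113] [ 509.3 -697.6]
red [107.4 218.1] [95, 205, 21, 28, 194] [459.  228.4]
red [ 90.7 216.2] [85, 207, 13, 18, 175] [462.3 265.9]
green [129.7 209.1] [120, 200, 21, 18, 289] [481.  180.4]
yellow [102.6 187.8] [90, 177, 22, 18, 127] [527.7 245.3]
```

View pics/top6.png

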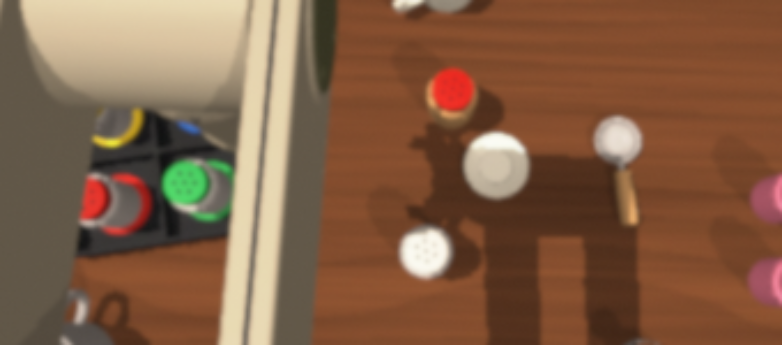

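View pics/scene6.png

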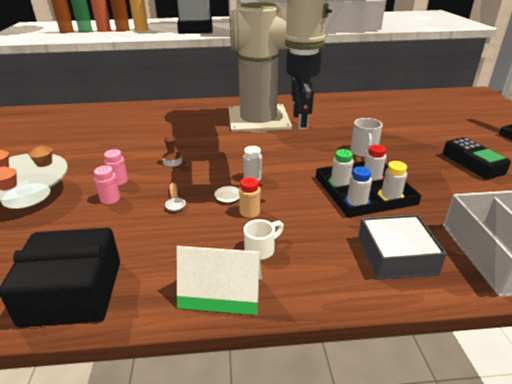

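The scene view shows all four standing in the caddy near (370,175), with wood at (250,198) and white at (252,165) in place. The arm hides yellow and blue from the top camera, so I'll move aside to check them.

```bash
python3 -m jog '[[[-0.5,0,0,0,0,0,0.75],[-0.8,0,0,0,0,0,0.75],[-0.8,0,0,0,0,0,0.75],[-0.8,0,0,0,0,0,0.75],[-0.8,0,0,0,0,0,0.75],[-0.8,0,0,0,0,0,0.75],[-0.5,0,0,0,0,0,0.75],[0,0,0,0,0,0,0.75],[0,0,0,0,0,0,0.75]]]'
python3 - <<'E'
from h import *
from bench import snapshot
c=camera_params('top');p,d=snapshot('top')
for col in ('red','blue','green','yellow'):
  for ce,st in blobs(p,col,smin=130):
    if ce[0]<300: print(col,ce.round(1),st.tolist(),ray(c,*ce,97)[:2].round(1))
E
```

```text
time: 36.85
tool_pos: [515.5, -200.9, 197.6]
tcp_rot: [-180.0, -0.0, 90.0]
ft_force: [-0.0, 0.8, 0.4]
finger_gap: 64.3
red [246.6 168. ] [238, 159, 19, 19, 299] [585.5 -81.8]
red [107.4 218.2] [95, 205, 21, 28, 192] [458.8 228.4]
red [ 85.9 215.7] [75, 206, 23, 20, 352] [463.  276.5]
blue [125.7 167.4] [116, 158, 20, 19, 290] [577.1 197. ]
blue [141.  178.6] [127, 163, 23, 25, 107] [552.1 160.1]
green [129.7 209. ] [120, 200, 21, 18, 285] [481.1 180.4]
green [147.6 212.3] [136, 200, 18, 26, 97] [474.9 139.6]
yellow [ 82.7 173.6] [73, 164, 21, 19, 330] [559.2 293.1]
yellow [103.  181.8] [89, 167, 23, 28, 194] [541.7 245.7]
```

All four lids are within about 2–3 mm of their disc centres, so I'm handing in.

```bash
python3 -c "
from bench import job; print(job.hand_in())"
```

```text
the job is handed in; nothing more can be done
None
```

All four steel shakers are standing in the caddy, each on the disc of its own lid's colour. I handed the job in at about 37 s of robot time; `job.hand_in()` gives no verdict.

- **Placement:** in the last top view, every lid was about 3 mm or less from its disc centre, against the 15 mm allowed:

| Shaker | Lid centre (mm) | Disc centre (mm) |
|---|---|---|
| Red | (463, 276.5) | (464, 274.5) |
| Yellow | (559, 293) | (560.5, 292) |
| Blue | (577, 197) | (578, 196) |
| Green | (481, 180) | (482, 178.5) |

- **Upright:** the tool pointed straight down on every carry, and the last scene view shows all four standing. I did not measure tilt angles.
- **Look-alikes:** the wooden red-lidded shaker's pixel position in the top view was unchanged from the start. The white-lidded and pink ones looked undisturbed in the last scene view, but I did not re-measure them.
- **Disagreements:** the wrist camera differed from the top camera by about 3–5 mm on blue, and by 9 mm on yellow seen from far off. Close-up looks before each grasp settled these. The final top view was checked in numbers only, because the arm had blocked yellow and blue in the picture before it.

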